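Change over the ink pots from the interlocked chest

ROBOT

A 6-joint arm with a two-finger parallel gripper is mounted at the origin on the work surface. World frame = base frame: x ahead of the robot, y to its left, z up, the work surface at z = 0. Lengths are in m, angles in rad, forces in N, time in s.
With the tool pointing down it reaches from about 0.35 to 0.85 m from the base axis. Payload 8.1 kg.
Tool frame: the origin (TCP) lies between the finger pads; the fingertips stand 14 mm ahead of it and the grasp point (between the pads) lies 5 mm behind it (robot.tip_reach is the z of the fingertips in the tool frame, in m); z points along the fingers, y is the line along which they close (so a half turn about z gives the same grasp; the last joint's range is limited). The gripper opens to 93 mm and grips with 3 to 60 N. Pads are 15 mm wide; open, the fingers measure 128 mm over their backs; the gripper's body (75 mm by 188 mm) begins 65 mm behind the grasp point.
Start: joints at [-1.329, 0.13, 1.488, -0, 1.523, -0.085], TCP at [0.193, -0.568, 0.233] pointing down, gripper open.
Joint ranges: [-2.96, 2.96], [-0.89, 2.26], [0.02, 2.5], [-1.34, 4.48], [0, 2.73], [-2.66, 2.66]. Speed limits (rad/s): [2.39, 2.39, 2.79, 3.14, 3.14, 3.14].

INTERFACE

Orientations are given as a rotation vector (axis times angle).
In Python, from plant import robot gives the robot as it stands. The module is installed in compiled form; this text tells all that it offers.
- The arm moves only by the shell command python3 -m handwheel 'ROWS' [FORCE]. ROWS is JSON, a list of rows, each a list of 7 numbers: the closure, from -1 (fully open) to 1 (shut), then the shift along the tool's x, y, z each as a share of 100 cm, from -1 to 1, then the turn, a rotation vector about the tool's x, y, z each as a share of 180 degrees, from -1 to 1. In form: [[grip, tx, ty, tz, rx, ry, rz], ...]. A call has 1 to 20 rows; each row is the pose to reach, as a shift and turn from the pose commanded when the call began, along the tool's axes at that moment, turning the shorter way round; what a row does not reach only later rows make up. A row lasts 1/8 s, in which the tool goes at most 62.5 mm and 10.7 degrees, less where a joint would pass 70% of its speed; a pose out of reach is approached as far as the arm can. A call with a number of a shift or a turn outside -1 to 1 is refused whole. A call with a gripper value outside its range is refused whole. The fingers move at their own pace and stop on an object; FORCE is the grip in N (left out, the last holds). Time passes only in rows, so rows that repeat a pose let the fingers close. It gives the time, the measured TCP pose, the force, the opening and the grip force at its end, in the units of the state.
- robot.read_state(): the state, without advancing time (a new reading comes with each control period).
- robot.read_camera(name): name is "scene" or "top" or "wrist"; returns a dict with "frame" (420x560x3 uint8, red, green, blue), "fx", "fy", "cx", "cy" (pixels), "rvec" (rotation vector, rad) and "tvec" (3), from world to camera coordinates, as OpenCV has them; the wrist camera has in their place "T_tool_cam" (4x4, takes a point from camera to tool coordinates, whose origin is the TCP and whose axes are the flange's). Camera axes: x right, y down, z forward; pixel columns grow to the right and rows downward; lengths in m; the calibration is good to about 2 mm. A picture is of the moment at which its call begins: read the wrist's pose just before it. There is no depth.
- robot.close_job(): hands the job in; it is judged then, once.
Trained networks look in a picture, given as the dict that the camera call returned (one of the last four; its "shot" number tells which), for a name from the list of things; names that differ only in an ending like _2 or _b are one class to them, and where a whole thing is asked for, a point or a joint stands for the part that bears it (a point fixed in the world has none). Each returns a list of dicts, best first, with "conf" (0 to 1); they miss things now and then, are a little off and sometimes report something else, mostly with a low value. They report only what shows in the picture. A call takes as long as a camera call. They do not tell look-alikes from the thing itself.
- robot.regions_of(picture, name): "mask" (420x560 bool, what is visible of it) and "rect" ([left, top, right, bottom] in pixels, round what is visible of it).
The state is a dict: "t": time; "q": joint angles; "dq": joint speeds; "joint_torque": joint torques, N m; "tool_pos": TCP position; "orientation": TCP orientation; "force": force on the tool from outside, world axes, zero at the start; "wrist_torque": the same for the moment, N m; "opening": finger opening in m; "gripper_force": force on a finger pad.
Only numpy, scipy, OpenCV 4.12 (cv2) and the standard library are available. Lean on these libraries where they do the work, as an engineer would, in place of code of your own. Each camera call takes 0.05 s, during which the arm holds its last target. There are 200 camera calls.

TASK

Put every empty white-lidded pot into the open blue-fronted drawer and push that drawer fully shut, so that the chest's interlock frees the green-fronted drawer; then pull the green drawer well open and set out the ink pots you find there in the numbered rack, each seated flat in the pocket of its colour, strictly in ascending order of number (red in 1, yellow in 2, green in 3, blue in 4), leaving the pocket of a missing colour empty. Finally push the green drawer fully shut too, and leave the other things on the table where they are.

Things in the scene. Friction and masses are not known exactly. Their poses are not given: they have to be found in the camera images.
- chest: grey low fixed chest, 455 mm wide (its y), 225 mm deep (x), 86 mm tall. Origin: centre of its underside; -x is its front, +y its left. Two drawers side by side slide out along its -x; their shut fronts stand 120 mm ahead of the origin. An interlock lets only one be open: while one is out by more than about 4 mm, the other is locked and only rattles 4 mm, however hard it is pulled.
- interlock (a joint): interlock bar between the drawers, seen as a small orange tab on the chest's top (3 mm high): about +0.003 m (to the chest's left) while the blue drawer is out and the green one locked, about -0.003 m the other way round, near 0 when both are shut. It moves by itself.
- drawer_right (a joint): travel of the right-hand (chest -y) drawer, blue front: 0 = fully shut, 0.14 m = fully out. It starts open. Slides with a few newtons and stays where it is left.
- drawer_left (a joint): travel of the left-hand (chest +y) drawer, green front: 0 = fully shut, 0.14 m = fully out. It starts shut. The same inside as the blue one (its floor 18 mm above the table); the ink pots stand upright in it in two rows, within 90 mm of its front inner wall. Slides with a few newtons and stays where it is left.
- handle_right (a point): middle of the blue drawer's handle: a level steel bar 11 mm thick and 100 mm long along the chest's y, its centre line 42 mm ahead of the drawer front (36 mm of free gap behind the bar), 64 mm above the table, 22 mm below the chest's top. The bar can be gripped from above with the fingers on its front and back. Axes as the chest's.
- handle_left (a point): middle of the green drawer's handle, the same as the blue one's. Axes as the chest's.
- floor_right (a point): centre of the blue drawer's inner floor, 18 mm above the table; moves with the drawer; axes as the chest's. The inside measures 184 mm (x) by 186 mm (y), walls 34 mm high above this floor (front 47 mm). The front inner wall lies 92 mm towards -x of this point; the part behind the chest's front is covered by the chest's top.
- red: ink pot with a red lid: round, clear body, 40 mm in diameter, 30 mm tall, about 60 g, rims bevelled 4 mm at top and bottom. Origin at its centre, z along its axis. It fits its pocket either way up. May be absent. Starts in the shut green-fronted drawer.
- pocket1 (a point): centre of the floor of pocket 1: 48 mm in diameter, 10 mm deep (rack top 10 mm above this point), marked with 1 white pip on a red plate on the rack's -y edge. It is for the red pot. Axes as the rack's. The rack is a fixed black block 236 mm long (x), 92 mm wide, 18 mm tall, with four pockets in a row along its x, 56 mm apart.
- yellow: ink pot with a yellow lid: round, clear body, 40 mm in diameter, 30 mm tall, about 60 g, rims bevelled 4 mm at top and bottom. Origin at its centre, z along its axis. It fits its pocket either way up. May be absent. Starts in the shut green-fronted drawer.
- pocket2 (a point): centre of the floor of pocket 2: 48 mm in diameter, 10 mm deep (rack top 10 mm above this point), marked with 2 white pips on a yellow plate on the rack's -y edge. It is for the yellow pot. Axes as the rack's.
- green: ink pot with a green lid: round, clear body, 40 mm in diameter, 30 mm tall, about 60 g, rims bevelled 4 mm at top and bottom. Origin at its centre, z along its axis. It fits its pocket either way up. May be absent. Starts in the shut green-fronted drawer.
- pocket3 (a point): centre of the floor of pocket 3: 48 mm in diameter, 10 mm deep (rack top 10 mm above this point), marked with 3 white pips on a green plate on the rack's -y edge. It is for the green pot. Axes as the rack's.
- blue: ink pot with a blue lid: round, clear body, 40 mm in diameter, 30 mm tall, about 60 g, rims bevelled 4 mm at top and bottom. Origin at its centre, z along its axis. It fits its pocket either way up. May be absent. Starts in the shut green-fronted drawer.
- pocket4 (a point): centre of the floor of pocket 4: 48 mm in diameter, 10 mm deep (rack top 10 mm above this point), marked with 4 white pips on a blue plate on the rack's -y edge. It is for the blue pot. Axes as the rack's.
- empty1: empty pot, grey with a white lid: round, 40 mm in diameter, 30 mm tall, about 60 g, rims bevelled 4 mm at top and bottom. Origin at its centre, z along its axis. May be absent. Starts standing on the table, to the robot's right.
- empty2: empty pot, grey with a white lid: round, 40 mm in diameter, 30 mm tall, about 60 g, rims bevelled 4 mm at top and bottom. Origin at its centre, z along its axis. May be absent. Starts standing on the table, to the robot's right.
- empty3: empty pot, grey with a white lid: round, 40 mm in diameter, 30 mm tall, about 60 g, rims bevelled 4 mm at top and bottom. Origin at its centre, z along its axis. May be absent. Starts standing on the table, to the robot's right.
- squeeze_bottle: bystander: clear squeeze bottle, 48 mm in diameter, 115 mm tall, standing on the table, to be left alone. Origin at the centre of its underside.
- paint_tin: bystander: green and white paint tin, 84 mm in diameter, 100 mm tall, to be left alone. Origin under its centre.
- paint_cup: bystander: blue cup, 72 mm in diameter, 85 mm tall, to be left alone. Origin under its centre.
- die: bystander: faceted blue die about 30 mm across on the table, to be left alone. Origin under its centre.
- eraser: bystander: dark rubber block 45 x 30 x 20 mm on the table, to be left alone. Origin under its centre.
- brush: bystander: brush lying on the table, to be left alone.
There are look-alikes about, which are no part of the job. What is shaped like the empty3 but pink is not meant.

How it is judged:
By the outcome, as a careful person would: the job done as asked, in the order asked, and still so for the second after the job is handed in, with the robot touching nothing.
Of red, yellow, green, blue only 2 to 4 are there at a start; the rules pass over those that are not, and their reading is None.
Of empty1, empty2, empty3 only 2 to 3 are there at a start; the rules pass over those that are not, and their reading is None.
At some moment in a run one of empty1, empty2, empty3 may be knocked a few centimetres aside while the robot is not near it.
Once in a run the grip may slacken for a moment while it holds something.
It also fails if it takes over 210 s, if anything falls off the work surface, if the arm or the gripper's body presses on something with over 40 N, if the wrist force passes 120 N, or if a joint passes its speed limit or range.

## Working session

There is one attempt and no reset: what is moved stays moved. The work goes in short steps, Python scripts to look and compute and a shell command to move; the robot and the scene stay as the last step left them, time stands still between calls to the robot, and variables do not carry over. Pictures are saved under pics/ and viewed, at most 14 in all, crops included, and the job is handed in when it is done.

```bash
mkdir -p pics
cat > h.py <<'E'
import numpy as np, cv2
from scipy.spatial.transform import Rotation as R
from plant import robot
def save(p,n): cv2.imwrite('pics/'+n, cv2.cvtColor(p['frame'],cv2.COLOR_RGB2BGR))
def cam(p,s=None):
    if 'rvec' in p:
        Rm=cv2.Rodrigues(np.array(p['rvec'],float))[0]; t=np.array(p['tvec'],float); return Rm.T,-Rm.T@t
    T=np.array(p['T_tool_cam']); Rt=R.from_rotvec(s['orientation']).as_matrix()
    return Rt@T[:3,:3], Rt@T[:3,3]+np.array(s['tool_pos'])
def px2w(p,u,v,z,s=None):
    A,c=cam(p,s); d=A@np.array([(u-p['cx'])/p['fx'],(v-p['cy'])/p['fy'],1]); return c+d*(z-c[2])/d[2]
def w2px(p,w,s=None):
    A,c=cam(p,s); q=A.T@(np.array(w)-c); return p['fx']*q[0]/q[2]+p['cx'],p['fy']*q[1]/q[2]+p['cy']
def find(p,name,z,s=None,mc=0.3):
    out=[]
    for r in robot.regions_of(p,name):
        if r['conf']<mc: continue
        m=r['mask']; v,u=np.nonzero(m); w=px2w(p,u.mean(),v.mean(),z,s)
        out.append((round(r['conf'],2),[int(x) for x in r['rect']],w.round(3).tolist(),p['frame'][m].mean(0).astype(int).tolist()))
    return out
def delta(target,yaw=None,s=None):
    s=s or robot.read_state(); Rt=R.from_rotvec(s['orientation']).as_matrix()
    return (Rt.T@(np.array(target)-np.array(s['tool_pos']))).round(4)
E
python3 - <<'E'
from h import *
s=robot.read_state(); print(s['tool_pos'],R.from_rotvec(s['orientation']).as_matrix().round(3),s['opening'])
for n in ('top','scene'):
    p=robot.read_camera(n); save(p,n+'.png'); print(n,cam(p)[1].round(3))
    for o,z in (('empty1',.03),('handle_right',.064),('chest',.086),('pocket1',.018),('die',.015),('eraser',.02),('brush',.01),('paint_cup',.085)): print(o,find(p,o,z))
E
```

```text
[ 0.19249528 -0.56771141  0.23160398] [[ 0.947  0.321 -0.   ]
 [ 0.321 -0.947  0.002]
 [ 0.    -0.002 -1.   ]] 0.09284325172144788
top [0.451 0.028 1.239]
empty1 [(0.67, [393, 250, 409, 265], [0.421, -0.325, 0.03], [163, 168, 163]), (0.49, [383, 224, 399, 233], [0.498, -0.298, 0.03], [164, 169, 163]), (0.49, [355, 261, 370, 275], [0.398, -0.215, 0.03], [178, 131, 150])]
handle_right [(0.71, [292, 170, 375, 232], [0.589, -0.123, 0.064], [163, 174, 175])]
chest [(0.71, [204, 87, 374, 235], [0.72, -0.023, 0.086], [134, 137, 130])]
pocket1 [(0.6, [146, 197, 182, 283], [0.468, 0.338, 0.018], [55, 55, 49])]
die []
eraser [(0.56, [272, 253, 290, 274], [0.403, 0.013, 0.02], [28, 29, 26])]
brush [(0.73, [209, 173, 289, 198], [0.637, 0.107, 0.01], [72, 95, 78]), (0.58, [437, 201, 456, 272], [0.496, -0.465, 0.01], [136, 129, 112]), (0.49, [202, 87, 372, 235], [0.737, -0.025, 0.01], [134, 136, 130])]
paint_cup [(0.74, [130, 135, 161, 167], [0.705, 0.378, 0.085], [22, 46, 86]), (0.7, [439, 202, 455, 271], [0.496, -0.435, 0.085], [135, 128, 111]), (0.55, [393, 250, 411, 266], [0.422, -0.311, 0.085
[... 244 characters left out ...]
03], [164, 161, 162])]
handle_right [(0.98, [180, 198, 257, 250], [0.578, -0.124, 0.064], [152, 155, 164])]
chest [(0.86, [175, 201, 367, 344], [0.77, -0.02, 0.086], [130, 123, 122]), (0.49, [158, 208, 172, 223], [0.555, -0.28, 0.086], [165, 162, 163])]
pocket1 [(0.65, [350, 168, 396, 232], [0.486, 0.338, 0.018], [56, 53, 47]), (0.62, [282, 225, 317, 237], [0.568, 0.106, 0.018], [161, 162, 155])]
die [(0.47, [330, 174, 336, 182], [0.372, 0.24, 0.015], [70, 91, 113]), (0.47, [347, 174, 395, 234], [0.485, 0.338, 0.015], [56, 52, 47])]
eraser []
brush [(0.6, [96, 187, 117, 247], [0.506, -0.464, 0.01], [140, 127, 117])]
paint_cup [(0.68, [391, 242, 427, 275], [0.731, 0.37, 0.085], [37, 49, 85])]
```

Run:
```python
import cv2
a=cv2.imread('pics/top.png')[70:300,120:480]; cv2.imwrite('pics/topc.png',cv2.resize(a,None,fx=2.2,fy=2.2,interpolation=cv2.INTER_CUBIC))
```

```text
(no output)
```

View pics/topc.png

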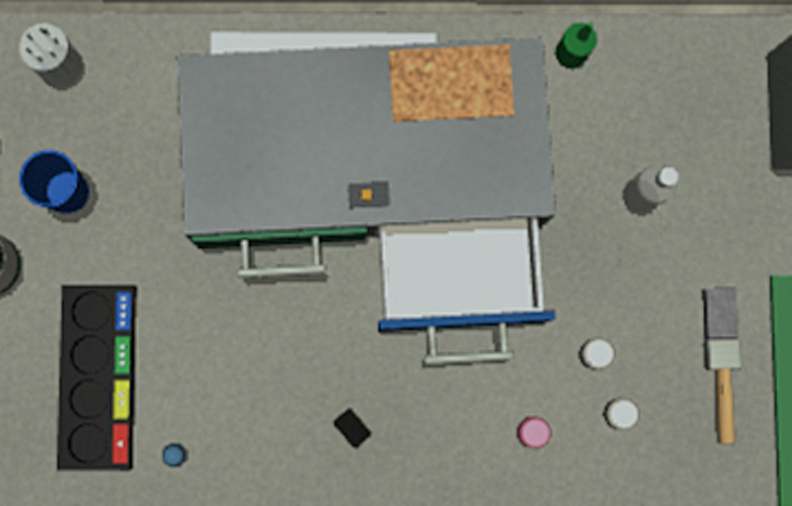

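View pics/scene.png

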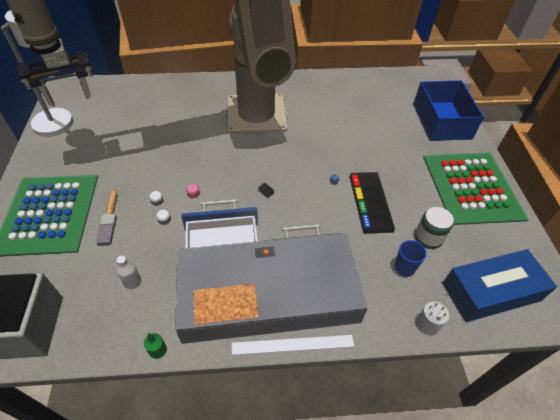

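The top picture shows two white lids, at about (392,230) and (402,258). The lookalikes are the pink pot at (363,266), rejected for its colour, and the bottle cap at (424,151), which belongs to a bystander. The blue drawer is open, the interlock tab is to the left, and the rack is at (162,240). Next I'll take a close look from the wrist.

Run:
```python
from h import *
p=robot.read_camera('top')
f=lambda a,b,z:px2w(p,a/2.2+120,b/2.2+70,z).round(3)
print('pots',f(598,353,.03),f(622,414,.03),'pink',f(534,433,.03))
print('chest top front corners',f(186,234,.086),f(552,216,.086))
print('bluehandle',f(468,358,.064),'green',f(284,271,.064))
print('rack',[f(90,y,.018) for y in (443,399,355,311)])
print('rack px edges',f(62,287,.018),f(58,467,.018),f(136,287,.018),f(132,467,.018))
print('eraser',f(352,428,.02),'die',f(174,455,.02))
s=robot.read_state();w=robot.read_camera('wrist');print(np.array(w['T_tool_cam']).round(3),w['fx'])
print(delta([.43,-.29,.30],s=s))
```

```text
pots [ 0.495 -0.299  0.03 ] [ 0.418 -0.328  0.03 ] pink [ 0.395 -0.216  0.03 ]
chest top front corners [0.639 0.216 0.086] [ 0.661 -0.232  0.086]
bluehandle [ 0.488 -0.129  0.064] green [0.597 0.098 0.064]
rack [array([0.383, 0.345, 0.018]), array([0.439, 0.346, 0.018]), array([0.495, 0.347, 0.018]), array([0.551, 0.348, 0.018])]
rack px edges [0.582 0.384 0.018] [0.354 0.384 0.018] [0.582 0.29  0.018] [0.353 0.291 0.018]
eraser [0.401 0.013 0.02 ] die [0.368 0.238 0.02 ]
[[-0.001 -0.969 -0.247  0.069]
 [ 1.    -0.001  0.     0.001]
 [-0.    -0.247  0.969 -0.153]
 [ 0.     0.     0.     1.   ]] 347.2489637063308
[ 0.3141 -0.1873 -0.0673]
```

```bash
python3 -m handwheel '[[-1,0.06,-0.03,-0.0673,0,0,0.05],[-1,0.12,-0.07,-0.0673,0,0,0.087],[-1,0.18,-0.11,-0.0673,0,0,0.087],[-1,0.24,-0.15,-0.0673,0,0,0.087],[-1,0.314,-0.187,-0.0673,0,0,0.087],[-1,0.314,-0.187,-0.0673,0,0,0.087],[-1,0.314,-0.187,-0.0673,0,0,0.087],[-1,0.314,-0.187,-0.0673,0,0,0.087],[-1,0.314,-0.187,-0.0673,0,0,0.087]]'
python3 - <<'E'
from h import *
s=robot.read_state();w=robot.read_camera('wrist');save(w,'w1.png')
print(s['tool_pos'],R.from_rotvec(s['orientation']).as_matrix()[:,0])
for f in find(w,'empty1',.03,s): print(f)
E
```

```text
t: 2.12
tool_pos: [0.4292, -0.2915, 0.2999]
orientation: [3.14, 0.082, -0.001]
force: [0.4, 0.6, -0.4]
opening: 0.0928
gripper_force: 0.0
[ 0.42916133 -0.29146738  0.29985467] [ 9.98643659e-01  5.20635037e-02 -4.83126643e-04]
(0.97, [299, 166, 325, 201], [0.423, -0.33, 0.03], [173, 167, 158])
(0.65, [208, 178, 237, 215], [0.4, -0.22, 0.03], [184, 117, 137])
(0.62, [282, 102, 310, 132], [0.498, -0.302, 0.03], [222, 221, 222])
```

View pics/w1.png

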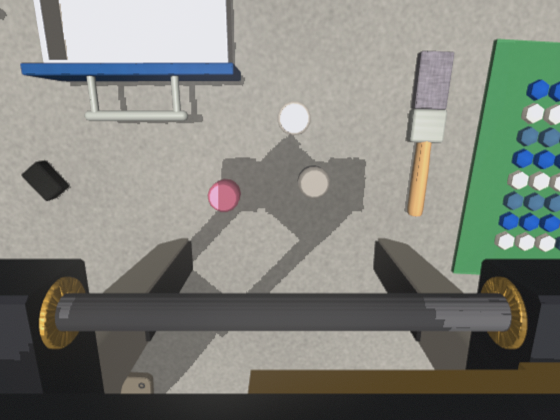

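White pots are at (294,118) and (314,182, in the arm's shadow); the pink one at (223,195) is left alone. The handle bar centre is at about (136,116).

Run:
```python
from h import *
s=robot.read_state();w=robot.read_camera('wrist')
for n,u,v,z in (('B',294,118,.03),('A',314,182,.03),('h',136,116,.064),('hl',88,116,.064),('hr',186,116,.064),('fl',23,72,.065),('fr',233,72,.065)): print(n,px2w(w,u,v,z,s).round(4))
b=px2w(w,294,118,.03,s); print(delta([b[0],b[1],.019],s=s))
```

```text
B [ 0.4977 -0.302   0.03  ]
A [ 0.4225 -0.3312  0.03  ]
h [ 0.4912 -0.1298  0.064 ]
hl [ 0.4885 -0.0779  0.064 ]
hr [ 0.4939 -0.1839  0.064 ]
fl [ 0.53   -0.0142  0.065 ]
fr [ 0.5412 -0.2342  0.065 ]
[0.0681 0.0139 0.2808]
```

```bash
python3 -m handwheel '[[-1,0.068,0.014,0.06,0,0,0],[-1,0.068,0.014,0.12,0,0,0],[-1,0.068,0.014,0.18,0,0,0],[-1,0.068,0.014,0.23,0,0,0],[-1,0.068,0.014,0.26,0,0,0],[-1,0.068,0.014,0.28,0,0,0],[-1,0.068,0.014,0.28,0,0,0],[0.4,0.068,0.014,0.28,0,0,0],[0.4,0.068,0.014,0.28,0,0,0],[0.4,0.068,0.014,0.28,0,0,0],[0.4,0.068,0.014,0.28,0,0,0],[0.4,0.068,0.014,0.28,0,0,0],[0.4,0.068,0.014,0.28,0,0,0],[0.4,0.068,0.014,0.22,0,0,0],[0.4,0.068,0.014,0.16,0,0,0],[0.4,0.068,0.014,0.14,0,0,0],[0.4,0.068,0.014,0.14,0,0,0]]' 25
python3 - <<'E'
from h import *
c=np.array([.9986,.052,0]);l=np.array([-.052,.9986,0]);h=np.array([.491,-.128,0])
for k in (-.038,.038): print(h+c*.104+l*k, delta(h+c*.104+l*k+[0,0,.037]))
E
```

```text
t: 4.4
tool_pos: [0.4995, -0.3013, 0.1615]
orientation: [3.138, 0.084, 0.004]
force: [-0.3, -0.3, -1.1]
opening: 0.0391
gripper_force: 25.0
[ 0.5968304 -0.1605388  0.       ] [ 0.1044 -0.1357  0.1245]
[ 0.5928784 -0.0846452  0.       ] [ 0.1045 -0.2117  0.1243]
```

```bash
python3 -m handwheel '[[0.4,0.03,-0.05,0,0,0,0],[0.4,0.06,-0.11,0,0,0,0],[0.4,0.085,-0.16,0,0,0,0],[0.4,0.105,-0.212,0,0,0,0],[0.4,0.105,-0.212,0.03,0,0,0],[0.4,0.105,-0.212,0.07,0,0,0],[0.4,0.105,-0.212,0.1,0,0,0],[0.4,0.105,-0.212,0.122,0,0,0],[0.4,0.105,-0.212,0.122,0,0,0]]'
```

```text
t: 5.52
tool_pos: [0.5893, -0.0826, 0.0336]
orientation: [-3.139, -0.084, 0.009]
force: [-0.8, 0.4, -0.6]
opening: 0.0392
gripper_force: 25.0
```

```bash
python3 -m handwheel '[[-0.12,0,0,0,0,0,0],[-0.12,0,0,0,0,0,0],[-0.12,0,0,0,0,0,0],[-0.12,0,0,-0.03,0,0,0],[-0.12,0,0,-0.08,0,0,0],[-0.12,0,0,-0.13,0,0,0],[-0.5,-0.03,0.05,-0.18,0,0,0],[-1,-0.07,0.1,-0.18,0,0,0],[-1,-0.11,0.14,-0.18,0,0,0],[-1,-0.11,0.14,-0.18,0,0,0],[-1,-0.11,0.14,-0.18,0,0,0]]'
python3 - <<'E'
from h import *
s=robot.read_state();w=robot.read_camera('wrist');save(w,'w2.png')
for f in find(w,'empty1',.03,s): print(f)
p=robot.read_camera('top')
for f in find(p,'empty1',.03): print(f)
print(delta([.4225,-.331,.02]),s['tool_pos'])
E
```

```text
t: 6.9
tool_pos: [0.4897, -0.2294, 0.2182]
orientation: [-3.141, -0.081, -0.001]
force: [0.2, 1.1, 0.8]
opening: 0.0924
gripper_force: 0.0
(0.77, [246, 248, 286, 290], [0.404, -0.219, 0.03], [198, 135, 160])
(0.75, [103, 51, 155, 97], [0.589, -0.08, 0.03], [199, 197, 198])
(0.62, [351, 233, 376, 273], [0.429, -0.319, 0.03], [171, 168, 167])
(0.52, [354, 259, 367, 274], [0.402, -0.208, 0.03], [168, 121, 138])
(0.51, [399, 251, 410, 265], [0.419, -0.332, 0.03], [188, 195, 191])
(0.51, [307, 194, 322, 202], [0.588, -0.084, 0.03], [187, 194, 189])
[-0.0736  0.0992  0.1977] [ 0.48971953 -0.22937821  0.21821655]
```

View pics/w2.png

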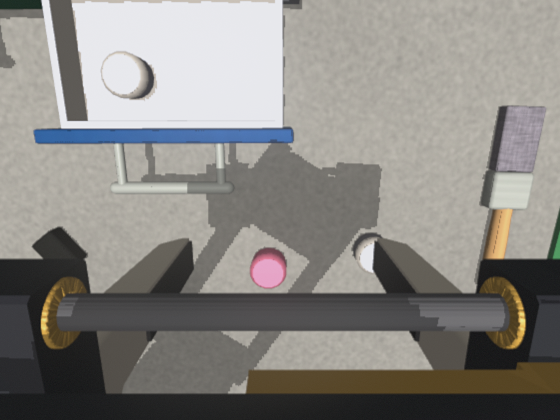

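Pot B stands in the blue drawer at (125,74). Pot A is still at (370,255), partly behind the finger, and the pink one is at (268,268).

```bash
python3 -m handwheel '[[-1,-0.04,0.05,0.04,0,0,0],[-1,-0.074,0.099,0.08,0,0,0],[-1,-0.074,0.099,0.12,0,0,0],[-1,-0.074,0.099,0.16,0,0,0],[-1,-0.074,0.099,0.18,0,0,0],[-1,-0.074,0.099,0.197,0,0,0],[-1,-0.074,0.099,0.197,0,0,0],[0.4,-0.074,0.099,0.197,0,0,0],[0.4,-0.074,0.099,0.197,0,0,0],[0.4,-0.074,0.099,0.197,0,0,0],[0.4,-0.074,0.099,0.197,0,0,0],[0.4,-0.074,0.099,0.197,0,0,0],[0.4,-0.074,0.099,0.197,0,0,0],[0.4,-0.074,0.099,0.14,0,0,0],[0.4,-0.074,0.099,0.08,0,0,0],[0.4,-0.074,0.099,0.06,0,0,0],[0.4,-0.074,0.099,0.06,0,0,0],[0.4,-0.074,0.099,0.06,0,0,0]]' 25
python3 - <<'E'
from h import *
print(delta([.596,-.1605,.038]))
E
```

```text
t: 9.35
tool_pos: [0.4204, -0.3312, 0.1561]
orientation: [-3.139, -0.084, 0.003]
force: [-0.4, 0.7, -1.2]
opening: 0.0394
gripper_force: 25.0
[ 0.1846 -0.1608  0.1181]
```

```bash
python3 -m handwheel '[[0.4,0.04,-0.035,0,0,0,0],[0.4,0.08,-0.07,0,0,0,0],[0.4,0.12,-0.105,0,0,0,0],[0.4,0.16,-0.14,0,0,0,0],[0.4,0.185,-0.16,0,0,0,0],[0.4,0.185,-0.16,0.04,0,0,0],[0.4,0.185,-0.16,0.08,0,0,0],[0.4,0.185,-0.16,0.11,0,0,0],[0.4,0.185,-0.16,0.117,0,0,0],[0.4,0.185,-0.16,0.117,0,0,0],[-0.12,0.185,-0.16,0.117,0,0,0],[-0.12,0.185,-0.16,0.117,0,0,0],[-0.12,0.185,-0.16,0.117,0,0,0],[-0.12,0.185,-0.16,0.08,0,0,0],[-0.12,0.185,-0.16,0.04,0,0,0],[-0.12,0.14,-0.16,-0.02,0,0,0],[-0.12,0.08,-0.16,-0.06,0,0,0],[1,0.02,-0.18,-0.06,0,0,0],[1,0.02,-0.19,-0.06,0,0,0],[1,0.02,-0.19,-0.06,0,0,0]]'
python3 - <<'E'
from h import *
s=robot.read_state();w=robot.read_camera('wrist');save(w,'w3.png');print(s['tool_pos'])
p=robot.read_camera('top');c=robot.read_camera('scene')
for f in find(w,'empty1',.048,s)+find(p,'empty1',.03)+find(c,'empty1',.03): print(f)
E
```

```text
t: 11.85
tool_pos: [0.4306, -0.1409, 0.2188]
orientation: [3.14, 0.084, 0.003]
force: [0.1, -0.3, -0.5]
opening: 0.0266
gripper_force: 0.0
[ 0.43063899 -0.14087327  0.21882358]
(0.96, [293, 3, 338, 32], [0.586, -0.161, 0.048], [199, 197, 197])
(0.75, [203, 0, 249, 33], [0.582, -0.085, 0.048], [197, 195, 196])
(0.63, [330, 201, 371, 241], [0.407, -0.211, 0.048], [167, 98, 115])
(0.7, [335, 188, 349, 202], [0.597, -0.163, 0.03], [180, 186, 181])
(0.58, [309, 192, 321, 202], [0.591, -0.083, 0.03], [182, 188, 184])
(0.71, [230, 223, 243, 240], [0.587, -0.082, 0.03], [180, 178, 180])
(0.66, [201, 230, 214, 244], [0.595, -0.162, 0.03], [177, 174, 176])
(0.46, [188, 183, 197, 199], [0.411, -0.214, 0.03], [137, 73, 88])
(0.32, [332, 173, 335, 184], [0.387, 0.237, 0.03], [68, 94, 120])
```

View pics/w3.png

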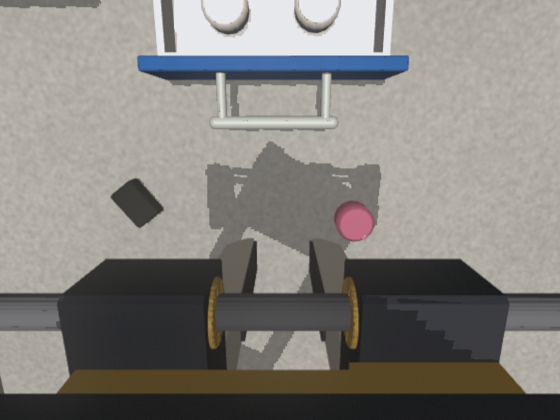

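Both pots stand in the drawer at (225,12) and (317,12) and no white lid is left on the table. The handle bar is at (273,123). Now push it shut.

```bash
python3 -m handwheel '[[1,0.02,-0.01,0.05,0,0,0],[1,0.025,-0.01,0.1,0,0,0],[1,0.025,-0.01,0.14,0,0,0],[1,0.025,-0.01,0.156,0,0,0],[1,0.025,-0.01,0.156,0,0,0],[1,0.04,-0.01,0.156,0,0,0],[1,0.055,-0.01,0.156,0,0,0],[1,0.07,-0.01,0.156,0,0,0],[1,0.085,-0.01,0.156,0,0,0],[1,0.1,-0.01,0.156,0,0,0],[1,0.115,-0.01,0.156,0,0,0],[1,0.13,-0.01,0.156,0,0,0],[1,0.14,-0.01,0.156,0,0,0],[1,0.15,-0.01,0.156,0,0,0],[1,0.15,-0.01,0.156,0,0,0]]'; python3 -m handwheel '[[1,0.005,0,0,0,0,0],[1,0.01,0,0,0,0,0],[1,0.01,0,0,0,0,0]]'
```

```text
t: 14.02
tool_pos: [0.5813, -0.1232, 0.0627]
orientation: [3.14, 0.084, 0.002]
force: [0.8, -0.7, 1.1]
opening: 0.0007
gripper_force: 0.0
t: 14.4
tool_pos: [0.5906, -0.1225, 0.062]
orientation: [3.14, 0.084, 0.001]
force: [0.5, 0.4, -0.5]
opening: 0.0006
gripper_force: 0.0
```

```bash
python3 -m handwheel '[[1,0.002,0,0,0,0,0],[1,0.004,0,0,0,0,0],[1,0.006,0,0,0,0,0],[1,0.008,0,0,0,0,0],[1,0.008,0,0,0,0,0]]'
python3 - <<'E'
from h import *
p=robot.read_camera('top')
a=p['frame'][150:260,220:400,::-1]; cv2.imwrite('pics/t2.png',cv2.resize(a,None,fx=4,fy=4,interpolation=cv2.INTER_CUBIC))
E
```

```text
t: 15.02
tool_pos: [0.5959, -0.1222, 0.0617]
orientation: [-3.14, -0.084, 0.009]
force: [-13.8, -0.3, 9.1]
opening: 0.0004
gripper_force: 7.2
```

View pics/t2.png

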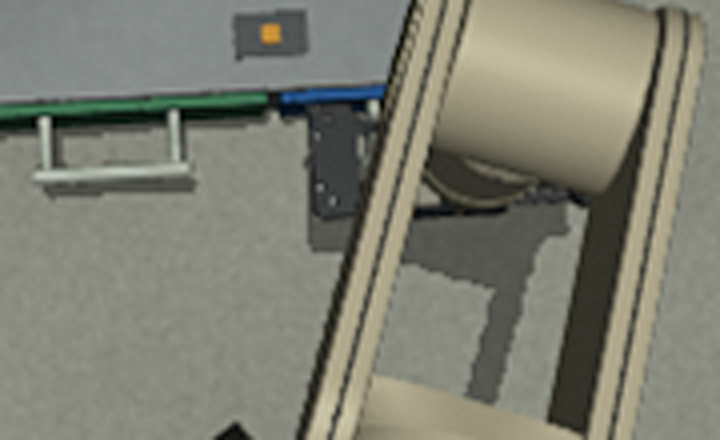

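Both fronts are flush and the orange tab at (271,33) sits centred in its plate, so the blue drawer is shut. On to the green handle.

```bash
python3 -m handwheel '[[1,-0.03,0,0,0,0,0],[1,-0.05,0,-0.03,0,0,0],[1,-0.07,0,-0.08,0,0,0],[1,-0.09,-0.05,-0.13,0,0,0],[1,-0.115,-0.1,-0.18,0,0,0],[-0.2,-0.115,-0.15,-0.19,0,0,0],[-0.2,-0.115,-0.2,-0.19,0,0,0],[-0.2,-0.115,-0.226,-0.19,0,0,0],[-0.2,-0.115,-0.226,-0.19,0,0,0],[-0.2,-0.115,-0.226,-0.19,0,0,0]]'
python3 - <<'E'
from h import *
s=robot.read_state();w=robot.read_camera('wrist');save(w,'w4.png');print(s['tool_pos'])
E
```

```text
t: 16.32
tool_pos: [0.4715, 0.0969, 0.2519]
orientation: [3.14, 0.084, 0.0]
force: [0.2, 0.0, 0.1]
opening: 0.0459
gripper_force: 0.0
[0.4714569  0.09692809 0.25190472]
```

View pics/w4.png

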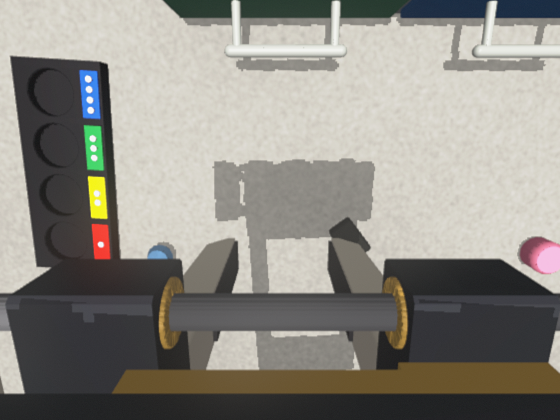

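Green handle bar centre is at (286,50) and the blue bar is beside it on the same line; the rack's pockets are at (53,91) to (68,238).

Run:
```python
from h import *
s=robot.read_state();w=robot.read_camera('wrist')
for u,v,z in ((286,50,.064),(227,50,.064),(346,51,.064),(53,91,.018),(58,145,.018),(63,193,.018),(68,239,.018)): print(px2w(w,u,v,z,s).round(4))
h=px2w(w,286,50,.064,s);print(delta([h[0],h[1],.062]))
```

```text
[0.5997 0.0997 0.064 ]
[0.5969 0.1532 0.064 ]
[0.6017 0.0452 0.064 ]
[0.5546 0.3441 0.018 ]
[0.4979 0.3448 0.018 ]
[0.4439 0.345  0.018 ]
[0.3884 0.3448 0.018 ]
[0.1281 0.0034 0.1898]
```

```bash
python3 -m handwheel '[[0.22,0.03,0,0,0,0,-0.055],[0.22,0.06,0,0.02,0,0,-0.11],[0.22,0.09,0,0.04,0,0,-0.165],[0.22,0.128,0.003,0.06,0,0,-0.22],[0.22,0.128,0.003,0.08,0,0,-0.275],[0.22,0.128,0.003,0.08,0,0,-0.33],[0.22,0.128,0.003,0.08,0,0,-0.385],[0.22,0.128,0.003,0.08,0,0,-0.44],[0.22,0.128,0.003,0.08,0,0,-0.5],[0.22,0.128,0.003,0.08,0,0,-0.5],[0.22,0.128,0.003,0.11,0,0,-0.5],[0.22,0.128,0.003,0.15,0,0,-0.5],[0.22,0.128,0.003,0.18,0,0,-0.5],[0.22,0.128,0.003,0.19,0,0,-0.5],[0.22,0.128,0.003,0.19,0,0,-0.5]]'; python3 -m handwheel '[[0.95,0,0,0,0,0,0],[0.95,0,0,0,0,0,0],[0.95,0,0,0,0,0,0],[0.95,0,0,0,0,0,0],[0.95,0,0,0,0,0,0]]' 30
```

```text
t: 18.3
tool_pos: [0.5991, 0.1009, 0.0617]
orientation: [-2.164, -2.277, 0.001]
force: [0.1, 0.1, -0.0]
opening: 0.0361
gripper_force: 0.0
t: 18.92
tool_pos: [0.5983, 0.1013, 0.0628]
orientation: [-2.16, -2.279, 0.002]
force: [-8.8, -0.9, 8.1]
opening: 0.0103
gripper_force: 30.0
```

```bash
python3 -m handwheel '[[0.95,0,-0.01,0,0,0,0],[0.95,0,-0.025,0,0,0,0],[0.95,0,-0.04,0,0,0,0],[0.95,0,-0.055,0,0,0,0],[0.95,0,-0.07,0,0,0,0],[0.95,0,-0.085,0,0,0,0],[0.95,0,-0.1,0,0,0,0],[0.95,0,-0.115,0,0,0,0],[0.95,0,-0.125,0,0,0,0],[0.95,0,-0.135,0,0,0,0],[0.95,0,-0.135,0,0,0,0]]'
```

```text
t: 20.3
tool_pos: [0.4643, 0.094, 0.0627]
orientation: [2.161, 2.28, 0.001]
force: [-1.5, -1.0, 8.5]
opening: 0.0099
gripper_force: 30.0
```

```bash
python3 -m handwheel '[[0.22,0,0,0,0,0,0],[0.22,0,0,0,0,0,0],[0.22,0,0,-0.03,0,0,0],[0.22,0,0,-0.08,0,0,0],[0.22,0,0,-0.13,0,0,0.05],[0.22,0,0.02,-0.19,0,0,0.11],[0.22,0.005,0.036,-0.19,0,0,0.165],[0.22,0.005,0.036,-0.19,0,0,0.22],[0.22,0.005,0.036,-0.19,0,0,0.275],[0.22,0.005,0.036,-0.19,0,0,0.33],[0.22,0.005,0.036,-0.19,0,0,0.385],[0.22,0.005,0.036,-0.19,0,0,0.44],[0.22,0.005,0.036,-0.19,0,0,0.5],[0.22,0.005,0.036,-0.19,0,0,0.5],[0.22,0.005,0.036,-0.19,0,0,0.5]]'
python3 - <<'E'
from h import *
s=robot.read_state();w=robot.read_camera('wrist');save(w,'w5.png');print(s['tool_pos'])
for n in ('red','yellow','green','blue'):
  for f in find(w,n,.048,s): print(n,f)
E
```

```text
t: 22.18
tool_pos: [0.5, 0.101, 0.2516]
orientation: [3.14, 0.091, -0.001]
force: [-0.7, 0.3, 0.6]
opening: 0.0364
gripper_force: 0.0
[0.49996747 0.10097524 0.25159692]
red (0.64, [225, 107, 265, 146], [0.557, 0.142, 0.048], [218, 96, 96])
yellow (0.87, [304, 111, 344, 148], [0.559, 0.062, 0.048], [220, 212, 90])
yellow (0.32, [175, 20, 401, 227], [0.578, 0.1, 0.048], [192, 193, 193])
green (0.54, [19, 82, 123, 287], [0.499, 0.32, 0.048], [59, 63, 57])
```

View pics/w5.png

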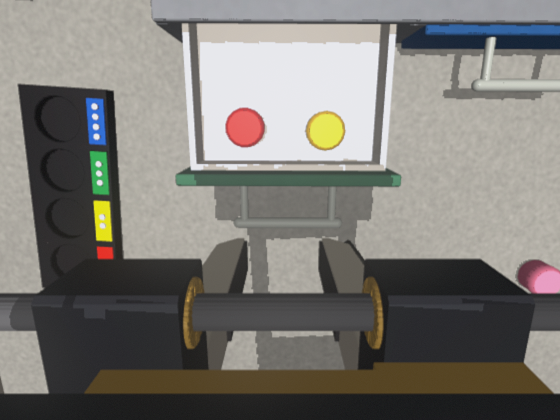

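Only the red pot (245,127) and the yellow pot (325,130) are in the green drawer; green and blue are missing. Measure.

Run:
```python
from h import *
s=robot.read_state();w=robot.read_camera('wrist')
for n,u,v,z in (('red',245,127,.048),('yel',325,130,.048),('wl',189,130,.052),('wr',389,130,.052),('front',290,168,.065),('p4',61,119,.018),('p3',67,169,.018),('p2',73,217,.018)):
  q=px2w(w,u,v,z,s);print(n,q.round(4),delta([q[0],q[1],.045],s=s))
```

```text
red [0.5575 0.1414 0.048 ] [ 0.0595 -0.0372  0.2069]
yel [0.5589 0.0611 0.048 ] [0.0565 0.043  0.2069]
wl [0.5517 0.1964 0.052 ] [ 0.0567 -0.0925  0.2069]
wr [ 0.5625 -0.0019  0.052 ] [0.0566 0.1061 0.2069]
front [0.5212 0.0944 0.065 ] [0.0206 0.0077 0.2069]
p4 [0.5542 0.3433 0.018 ] [ 0.0673 -0.239   0.2069]
p3 [0.4999 0.3422 0.018 ] [ 0.013  -0.2409  0.2069]
p2 [0.444  0.3408 0.018 ] [-0.0429 -0.2425  0.2069]
```

```bash
python3 -m handwheel '[[-0.075,0.03,-0.02,0.03,0,0,0],[-0.075,0.06,-0.037,0.07,0,0,0],[-0.075,0.06,-0.037,0.12,0,0,0],[-0.075,0.06,-0.037,0.14,0,0,0],[-0.075,0.06,-0.037,0.17,0,0,0],[-0.075,0.06,-0.037,0.19,0,0,0],[-0.075,0.06,-0.037,0.207,0,0,0],[-0.075,0.06,-0.037,0.207,0,0,0],[0.4,0.06,-0.037,0.207,0,0,0],[0.4,0.06,-0.037,0.207,0,0,0],[0.4,0.06,-0.037,0.207,0,0,0],[0.4,0.06,-0.037,0.207,0,0,0],[0.4,0.06,-0.037,0.207,0,0,0]]' 25;  python3 -m handwheel '[[0.4,0,0,-0.05,0,0,0],[0.4,0,0,-0.1,0,0,0],[0.4,0,0,-0.14,0,0,0],[0.4,0,0,-0.14,0,0,0],[0.4,0,0,-0.14,0,0,0]]'
python3 - <<'E'
from h import *
print(delta([.388,.3435,.037]))
E
```

```text
t: 24.1
tool_pos: [0.5591, 0.1413, 0.0462]
orientation: [-3.14, -0.084, -0.003]
force: [1.1, 0.3, 4.8]
opening: 0.0392
gripper_force: 25.0
t: 24.72
tool_pos: [0.5575, 0.141, 0.1839]
orientation: [3.14, 0.084, -0.002]
force: [-0.7, -0.7, -1.8]
opening: 0.0391
gripper_force: 25.0
[-0.1583 -0.2112  0.1471]
```

```bash
python3 -m handwheel '[[0.4,-0.04,-0.035,-0.01,0,0,0],[0.4,-0.08,-0.075,-0.03,0,0,0],[0.4,-0.12,-0.11,-0.04,0,0,0],[0.4,-0.16,-0.15,-0.04,0,0,0],[0.4,-0.2,-0.18,-0.04,0,0,0],[0.4,-0.24,-0.217,-0.04,0,0,0],[0.4,-0.24,-0.217,-0.04,0,0,0],[0.4,-0.24,-0.217,-0.04,0,0,0],[0.4,-0.24,-0.217,-0.04,0,0,0]]'
python3 - <<'E'
from h import *
s=robot.read_state();w=robot.read_camera('wrist');save(w,'w6.png');print(s['tool_pos'])
g=cv2.cvtColor(w['frame'],cv2.COLOR_RGB2GRAY)
c=cv2.HoughCircles(cv2.convertScaleAbs(g[:260],alpha=3),cv2.HOUGH_GRADIENT,1.2,30,param1=80,param2=20,minRadius=18,maxRadius=35)
if c is not None:
  for u,v,r in c[0][:10]: print(u,v,r,px2w(w,u,v,.018,s).round(4))
E
```

```text
t: 25.85
tool_pos: [0.3075, 0.344, 0.2241]
orientation: [3.139, 0.082, -0.001]
force: [0.8, -0.4, -0.7]
opening: 0.039
gripper_force: 25.0
[0.30749672 0.34402585 0.22411068]
282.6 107.4 23.76 [0.3857 0.3474 0.018 ]
283.80002 49.800003 25.08 [0.4387 0.3489 0.018 ]
```

View pics/w6.png

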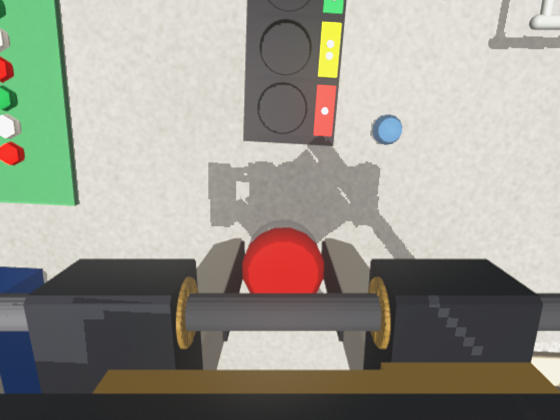

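The red pot is held at (283,265). Pocket 1 is at (283,107), empty, and pocket 2 is at (284,48).

```bash
python3 -m handwheel '[[0.4,0.04,0.001,0.03,0,0,0],[0.4,0.0785,0.002,0.07,0,0,0],[0.4,0.0785,0.002,0.11,0,0,0],[0.4,0.0785,0.002,0.14,0,0,0],[0.4,0.0785,0.002,0.16,0,0,0],[0.4,0.0785,0.002,0.17,0,0,0],[0.4,0.0785,0.002,0.18,0,0,0],[0.4,0.0785,0.002,0.186,0,0,0],[0.4,0.0785,0.002,0.186,0,0,0],[0.4,0.0785,0.002,0.186,0,0,0]]'
```

```text
t: 27.15
tool_pos: [0.3857, 0.3475, 0.0396]
orientation: [-3.14, -0.084, -0.001]
force: [-0.7, -0.1, 0.3]
opening: 0.039
gripper_force: 25.0
```

```bash
python3 -m handwheel '[[0.4,0,0,0.003,0,0,0],[0.4,0,0,0.003,0,0,0],[-0.075,0,0,0.003,0,0,0],[-0.075,0,0,0.003,0,0,0],[-0.075,0,0,0.003,0,0,0],[-0.075,0,0,-0.02,0,0,0],[-0.075,0,0,-0.07,0,0,0],[-0.075,-0.03,0,-0.12,0,0,0],[-0.075,-0.078,0,-0.17,0,0,0],[-0.075,-0.078,0,-0.185,0,0,0],[-0.075,-0.078,0,-0.185,0,0,0],[-0.075,-0.078,0,-0.185,0,0,0]]'
python3 - <<'E'
from h import *
s=robot.read_state();w=robot.read_camera('wrist');save(w,'w7.png');print(s['tool_pos'])
print(find(w,'red',.038,s))
print('yellow', delta([.5589,.0611,.045]))
E
```

```text
t: 28.65
tool_pos: [0.3074, 0.3426, 0.2226]
orientation: [3.139, 0.084, -0.002]
force: [-0.2, 0.2, -0.5]
opening: 0.0504
gripper_force: 0.0
[0.30739508 0.3426189  0.22263983]
[(0.62, [261, 90, 300, 129], [0.384, 0.347, 0.038], [237, 96, 87])]
yellow [0.2369 0.2938 0.1771]
```

View pics/w7.png

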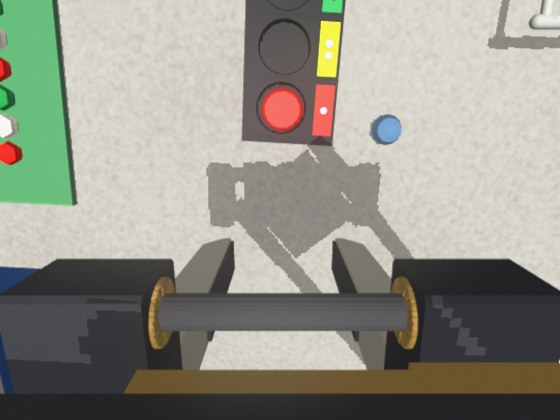

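Red sits flat in pocket 1 at (282,108). Next is yellow.

```bash
python3 -m handwheel '[[-0.075,0.04,0.05,0,0,0,0],[-0.075,0.08,0.1,0,0,0,0],[-0.075,0.12,0.15,0,0,0,0],[-0.075,0.16,0.2,0,0,0,0],[-0.075,0.2,0.25,0,0,0,0],[-0.075,0.237,0.294,0,0,0,0],[-0.075,0.237,0.294,0,0,0,0],[-0.075,0.237,0.294,0,0,0,0]]'
python3 - <<'E'
from h import *
s=robot.read_state();print(s['tool_pos'],delta([.5595,.0611,.045]))
w=robot.read_camera('wrist')
p=robot.read_camera('top');print(find(p,'yellow',.048))
E
```

```text
t: 29.75
tool_pos: [0.5592, 0.0618, 0.2222]
orientation: [-3.14, -0.082, 0.005]
force: [-0.0, -0.0, -1.1]
opening: 0.0501
gripper_force: 0.0
[0.55921961 0.06177519 0.22221961] [0.0008 0.0008 0.1772]
[]
```

```bash
python3 -m handwheel '[[-0.075,0.001,0.001,0.05,0,0,0],[-0.075,0.001,0.001,0.1,0,0,0],[-0.075,0.001,0.001,0.13,0,0,0],[-0.075,0.001,0.001,0.155,0,0,0],[-0.075,0.001,0.001,0.17,0,0,0],[-0.075,0.001,0.001,0.177,0,0,0],[-0.075,0.001,0.001,0.177,0,0,0],[0.4,0.001,0.001,0.177,0,0,0],[0.4,0.001,0.001,0.177,0,0,0],[0.4,0.001,0.001,0.177,0,0,0],[0.4,0.001,0.001,0.177,0,0,0],[0.4,0.001,0.001,0.177,0,0,0],[0.4,0.001,0.001,0.13,0,0,0],[0.4,0.001,0.001,0.08,0,0,0],[0.4,0.001,0.001,0,0,0,0],[0.4,0.001,0.001,0,0,0,0],[0.4,0.001,0.001,0,0,0,0]]' 25
python3 - <<'E'
from h import *
print(delta([.4415,.347,.12]))
E
```

```text
t: 32.02
tool_pos: [0.5616, 0.0611, 0.2251]
orientation: [3.14, 0.084, 0.004]
force: [-0.1, -0.1, -0.8]
opening: 0.039
gripper_force: 25.0
[-0.105  -0.2919  0.1048]
```

```bash
python3 -m handwheel '[[0.4,-0.02,-0.05,0,0,0,0],[0.4,-0.04,-0.1,0,0,0,0],[0.4,-0.06,-0.15,0,0,0,0],[0.4,-0.08,-0.2,0,0,0,0],[0.4,-0.1,-0.25,0,0,0,0],[0.4,-0.105,-0.292,0.02,0,0,0],[0.4,-0.105,-0.292,0.06,0,0,0],[0.4,-0.105,-0.292,0.105,0,0,0],[0.4,-0.105,-0.292,0.105,0,0,0],[0.4,-0.105,-0.292,0.105,0,0,0]]'
python3 - <<'E'
from h import *
s=robot.read_state();w=robot.read_camera('wrist');a=w['frame'][200:300,200:380,::-1];cv2.imwrite('pics/w8.png',cv2.resize(a,None,fx=3,fy=3))
print(delta([.4415,.347,.0365],s=s))
E
```

```text
t: 33.28
tool_pos: [0.4402, 0.3469, 0.1189]
orientation: [3.14, 0.084, -0.002]
force: [1.0, 0.4, 0.7]
opening: 0.0388
gripper_force: 25.0
[ 0.0014 -0.0001  0.0824]
```

View pics/w8.png

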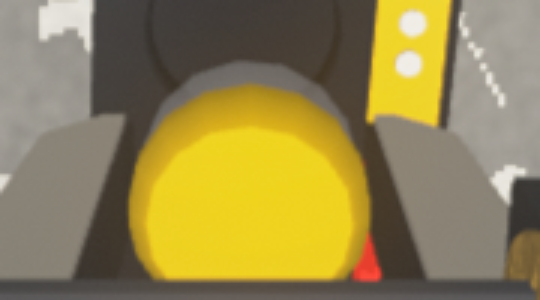

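The yellow pot (centre of the crop) is held upright and squarely, with the two-pip plate just ahead. Lower it.

```bash
python3 -m handwheel '[[0.4,0.0014,0,0.03,0,0,0],[0.4,0.0014,0,0.06,0,0,0],[0.4,0.0014,0,0.07,0,0,0],[0.4,0.0014,0,0.08,0,0,0],[0.4,0.0014,0,0.083,0,0,0],[0.4,0.0014,0,0.083,0,0,0],[0.4,0.0014,0,0.083,0,0,0]]'; python3 -m handwheel '[[-0.075,0,0,0,0,0,0],[-0.075,0,0,0,0,0,0],[-0.075,0,0,0,0,0,0],[-0.075,0,0,-0.02,0,0,0],[-0.075,0,0,-0.07,0,0,0],[-0.075,-0.03,0,-0.12,0,0,0],[-0.075,-0.078,0,-0.17,0,0,0],[-0.075,-0.11,0,-0.185,0,0,0],[-0.075,-0.11,0,-0.185,0,0,0],[-0.075,-0.11,0,-0.185,0,0,0]]'
python3 - <<'E'
from h import *
s=robot.read_state();w=robot.read_camera('wrist');a=w['frame'][0:260,120:460,::-1];cv2.imwrite('pics/w9.png',cv2.resize(a,None,fx=2,fy=2))
print(delta([.432,.092,.25],s=s))
E
```

```text
t: 34.2
tool_pos: [0.4427, 0.3477, 0.0381]
orientation: [-3.14, -0.084, -0.003]
force: [-3.7, -3.2, 6.9]
opening: 0.0389
gripper_force: 25.0
t: 35.45
tool_pos: [0.3323, 0.3414, 0.2216]
orientation: [-3.14, -0.085, -0.002]
force: [1.0, -0.4, -0.1]
opening: 0.0499
gripper_force: 0.0
[ 0.0861  0.2544 -0.0284]
```

View pics/w9.png

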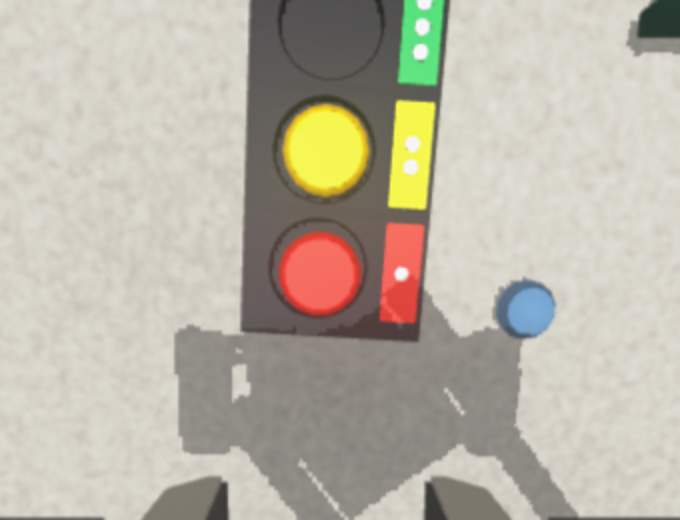

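Red and yellow both sit flat, at crop (320,273) and (325,150). Now shut the green drawer.

```bash
python3 -m handwheel '[[1,0.02,0.05,0,0,0,0],[1,0.04,0.1,0,0,0,0],[1,0.06,0.15,0,0,0,0],[1,0.08,0.2,0,0,0,0],[1,0.086,0.25,0,0,0,0],[1,0.086,0.2544,0.04,0,0,0],[1,0.086,0.2544,0.09,0,0,0],[1,0.086,0.2544,0.13,0,0,0],[1,0.086,0.2544,0.16,0,0,0],[1,0.086,0.2544,0.16,0,0,0],[1,0.1,0.2544,0.16,0,0,0],[1,0.115,0.2544,0.16,0,0,0],[1,0.13,0.2544,0.16,0,0,0],[1,0.145,0.2544,0.16,0,0,0],[1,0.16,0.2544,0.16,0,0,0],[1,0.175,0.2544,0.16,0,0,0],[1,0.19,0.2544,0.16,0,0,0],[1,0.205,0.2544,0.16,0,0,0],[1,0.22,0.2544,0.16,0,0,0],[1,0.22,0.2544,0.16,0,0,0]]'; python3 -m handwheel '[[1,0.006,0,0,0,0,0],[1,0.012,0,0,0,0,0],[1,0.015,0,0,0,0,0],[1,0.018,0,0,0,0,0],[1,0.018,0,0,0,0,0],[1,0.018,0,0,0,0,0]]'
```

```text
t: 38.0
tool_pos: [0.5669, 0.0988, 0.0623]
orientation: [-3.14, -0.083, -0.003]
force: [0.1, -0.0, 0.3]
opening: 0.0007
gripper_force: 0.0
t: 38.75
tool_pos: [0.5832, 0.1001, 0.0609]
orientation: [-3.14, -0.084, -0.0]
force: [0.6, 0.3, -0.1]
opening: 0.0006
gripper_force: 0.0
```

```bash
python3 -m handwheel '[[1,0.002,0,0,0,0,0],[1,0.004,0,0,0,0,0],[1,0.006,0,0,0,0,0],[1,0.008,0,0,0,0,0],[1,0.008,0,0,0,0,0],[1,0.008,0,0,0,0,0]]'
```

```text
t: 39.5
tool_pos: [0.5842, 0.1001, 0.0606]
orientation: [3.139, 0.085, -0.025]
force: [-39.0, -2.8, 31.2]
opening: 0.0008
gripper_force: 19.8
```

Firm stop at the expected place. Retreat and check everything.

```bash
python3 -m handwheel '[[1,-0.02,0,0,0,0,0],[1,-0.05,0,-0.01,0,0,0],[1,-0.09,0,-0.06,0,0,0],[1,-0.14,0.04,-0.12,0,0,0],[1,-0.19,0.08,-0.18,0,0,0],[1,-0.2,0.08,-0.22,0,0,0],[1,-0.2,0.08,-0.22,0,0,0],[1,-0.2,0.08,-0.22,0,0,0]]'
python3 - <<'E'
from h import *
p=robot.read_camera('top')
print(find(p,'empty1',.03))
a=p['frame'][70:300,120:480,::-1]; cv2.imwrite('pics/t3.png',cv2.resize(a,None,fx=2.2,fy=2.2,interpolation=cv2.INTER_CUBIC))
E
```

```text
t: 40.5
tool_pos: [0.3967, 0.0094, 0.2833]
orientation: [3.14, 0.082, 0.009]
force: [0.5, -0.1, 0.2]
opening: 0.0003
gripper_force: 0.0
[(0.73, [203, 173, 283, 195], [0.634, 0.105, 0.03], [72, 94, 78]), (0.71, [355, 259, 371, 274], [0.398, -0.216, 0.03], [171, 126, 143])]
```

View pics/t3.png

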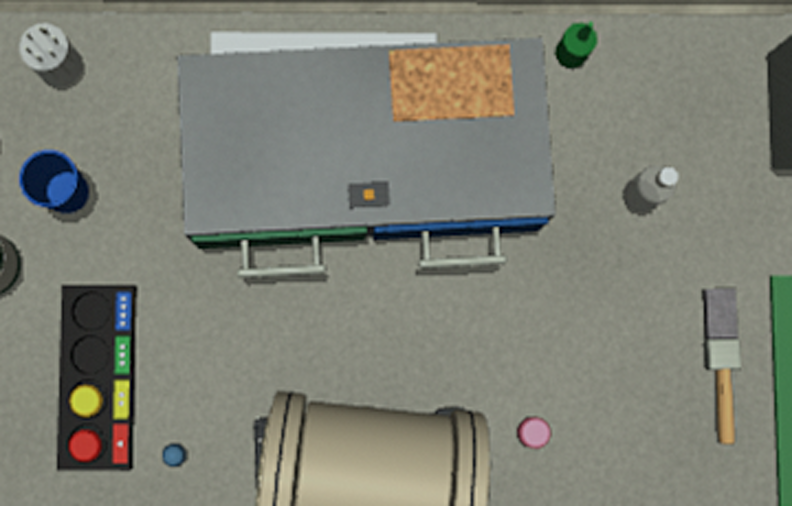

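Both drawers are shut, the tab at (369,194) is centred, red and yellow are seated, and the bystanders are where they were. Handing in.

```bash
python3 -c "
from plant import robot
print(robot.close_job())"
```

```text
the job is handed in; nothing more can be done
None
```

The job is handed in: both white-lidded empties are in the blue drawer, the red and yellow pots (the only two in the green drawer) are seated in pockets 1 and 2, and both drawers looked fully shut in the last picture. The hand-in gave no verdict.

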